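Tip the knobbed case out of the packed rack and stand it in the tray

ROBOT

A 6-joint arm with a two-finger parallel gripper is mounted at the origin on the work surface; the furniture and walls round the work are solid. World frame = base frame: x ahead of the robot, y to its left, z up, the work surface at z = 0. Lengths are in m, angles in rad, forces in N, time in s.
With the tool pointing down it reaches from about 0.35 to 0.925 m from the base axis. Payload 6.4 kg.
Tool frame: the origin (TCP) lies between the finger pads; the fingertips stand ctrl.tcp_to_tips ahead of it and the grasp point (between the pads) lies 3 mm ahead of it (ctrl.tcp_to_tips is the distance from the TCP to the fingertips, in m); z points along the fingers, y is the line along which they close (so a half turn about z gives the same grasp; the last joint's range is limited). The gripper opens to 85 mm and grips with 20 to 120 N. Pads are 22 mm wide; open, the fingers measure 114 mm over their backs; the gripper's body (76 mm by 85 mm) begins 54 mm behind the grasp point. The pads swing forward as they close: fully open they stand 13 mm farther back than shut.
Start: joints at [1.081, 0.245, 1.558, -0, 1.339, -0.174], TCP at [0.202, 0.618, 0.253] pointing down, gripper open.
Joint ranges: [-3.13, 3.13], [-1.02, 2.26], [0.13, 2.54], [-0.95, 4.09], [0.21, 2.88], [-2.74, 2.74]. Speed limits (rad/s): [2.57, 2.57, 3.14, 3.14, 3.14, 3.14].

INTERFACE

Orientations are given as [roll, pitch, yaw] about the fixed x, y, z axes, in that order (R = Rz(yaw) Ry(pitch) Rx(roll)).
In Python, from rig import ctrl gives the robot as it stands. The module is installed in compiled form; this text tells all that it offers.
- The arm moves only by the tool arm_command, never from a script. Its argument "moves" is a list of rows, each a list of 3 entries, a list of its own where there are three numbers: the shift along the tool's x, y, z in mm, then the turn about the tool's z in degrees, then the opening, from -1 (shut) to 1 (fully open), so that 0 is half open. In form: [[[x, y, z], roll, fingers], ...]. A call has 1 to 8 rows; each row shifts and turns the commanded pose from where the row before left it, along the tool's axes as they then stand; what a row does not reach is not made up. A row lasts 1/10 s, in which the tool goes at most 50 mm and 8.59 degrees, less where a joint would pass 70% of its speed; a pose out of reach is approached as far as the arm can. A call with a gripper value outside its range is refused whole. The fingers move at their own pace and stop on an object; "grip_force" is the grip in N (left out, the last holds). Time passes only in rows, so rows that do not move let the fingers close. It gives the time, the measured TCP pose, the force, the opening and the grip force at its end, in the units of the state.
- ctrl.get_obs(): the state, without advancing time (a new reading comes with each control period).
- ctrl.read_camera(name): name is "scene" or "side" or "wrist"; returns the picture (480x640x3 uint8, blue, green, red); there is no depth.
- ctrl.calibration(name): a dict with "fx", "fy", "cx", "cy" (pixels), "k1" (the pictures are not rectified: a ray, as slopes to the right and down, at radius r is drawn at 1 + k1 r^2 times it, then the intrinsics apply), "rvec" (rotation vector, rad) and "tvec" (3), from world to camera coordinates, as OpenCV has them. Camera axes: x right, y down, z forward; pixel columns grow to the right and rows downward; lengths in m; the calibration is good to about 2 mm. A picture is of the moment at which its call begins: read the wrist's pose just before it. calibration takes no time and is no camera call; for the wrist camera it gives the pose at the moment of the call.
- ctrl.finish_job(): hands the job in; it is judged then, once.
The state is a dict: "time_s": time; "joint_positions": joint angles; "dq": joint speeds; "effort": joint torques, N m; "tool_pos": TCP position; "ee_rot": TCP orientation; "contact_force": force on the tool from outside, world axes, zero at the start; "wrist_torque": the same for the moment, N m; "opening": finger opening in m; "gripper_force": force on a finger pad.
Only numpy, scipy, OpenCV 4.12 (cv2) and the standard library are available. Lean on these libraries where they do the work, as an engineer would, in place of code of your own. Each camera call takes 0.05 s, during which the arm holds its last target. There are 200 camera calls.

TASK

Five slim grey cases stand tightly packed in the rack. Tip out the one with the round knob by pulling its top towards the rack's front until it leans on the front bar, then lift it out and set it down gently, standing upright inside the shallow tray. Leave the other cases standing in the rack.

Things in the scene. Friction and masses are not known exactly. Their poses are not given: they have to be found in the camera images.
- rack: dark steel rack fixed to the bench, 128 mm deep, 187 mm wide, 164 mm high; origin under the row at bench height; x points from the open front to the back wall, y along the row, z up. The cases stand on its floor (z = 8 mm) at y = -68, -34, 0, 34, 68 mm, x = 0, in any order. End cheeks 6 mm thick at y = +-90 mm: 100 mm high beside the cases, 66 mm high in front of x = -42 mm
- foot_stop (a point): middle of the top of the foot stop, a 5 mm thick strip along the row, 6 mm above the rack's floor, whose inner side is 1.5 mm in front of the cases: it keeps their lower front edges from sliding out, so a case tips about that edge; axes as the rack's
- keeper_lip (a point): middle of the lower front edge of the lip on the back wall: it overhangs the rear 8 mm of the cases, 8 mm above their tops, so none can be lifted straight up; 8 mm thick; axes as the rack's
- rest_bar (a point): middle of the round front bar, 10 mm diameter, along the row: a tipped case leans on it at about 38 degrees (0.66 rad) and stays when let go; a case passes its balance at about 30 degrees and falls back upright if let go sooner; axes as the rack's
- knob_case: the case to take out: slim grey plastic, 70 mm deep (x), 32 mm thick (y), 140 mm high (z), about 0.25 kg, the only one with a round knob and without a pale label on its front. Origin at the centre of its underside; in the rack its axes are parallel to the rack's; 2 mm gaps beside it. Once it leans on the bar, its upper half is clear of the neighbours and can be gripped across the 32 mm, or by the knob
- knob_case_centre (a point): centre of that case, 70 mm above its underside; axes as the case's
- knob (a point): centre of the top of its steel knob, 18 mm above the case's top, 22 mm towards its front from the middle; cap of 22 mm diameter and 7 mm height on a stem of 14 mm diameter and 11 mm height
- tray_in (a point): centre of the inner floor of the shallow aluminium tray fixed to the bench, 140 mm (x) by 100 mm (y) outside, rim 28 mm and inner floor 14 mm above the bench, walls 4 mm thick; axes along its sides
- shelf_corner (a point): underside of the nearest corner of the white board that hangs over the back of the bench; the board is level, 18 mm thick and widens away from the robot from this corner, its two edges running at 45 degrees to the world's x axis to either side. Keep the gripper and wrist clear of it between rack and tray
- case_a_centre (a point): centre of another case in the row: same size, material and weight, with a flat rib 4 mm high on its top instead of a knob; stays in the rack; axes as the rack's
- case_b_centre (a point): centre of another case in the row: same size, material and weight, with a flat rib 4 mm high on its top instead of a knob; stays in the rack; axes as the rack's
- case_c_centre (a point): centre of another case in the row: same size, material and weight, with a flat rib 4 mm high on its top instead of a knob; stays in the rack; axes as the rack's
- case_d_centre (a point): centre of another case in the row: same size, material and weight, with a flat rib 4 mm high on its top instead of a knob; stays in the rack; axes as the rack's
Not all that is in view belongs to the job. Leave any pink look-alike of the part that bears case_c_centre alone.

How it is judged:
By the outcome, as a careful person would: the job done as asked, in the order asked, and still so for the second after the job is handed in, with the robot touching nothing.
It also fails if it takes over 56 s, if anything falls off the work surface, if the arm or the gripper's body presses on something with over 40 N, if the wrist force passes 120 N, or if a joint passes its speed limit or range.

## Working session

There is one attempt and no reset: what is moved stays moved. The work goes in short steps, Python scripts to look and compute and a tool call to move; the robot and the scene stay as the last step left them, time stands still between calls to the robot, and variables do not carry over. Pictures are saved under pics/ and viewed, at most 10 in all, crops included, and the job is handed in when it is done.

Besides the shell and the picture viewer there is one more tool, called after ">>>" as a command line: name --argument value ..., lists and objects as JSON in quotes. arm_command: Moves the arm, as the interface text tells. Its arguments: {"type":"object","properties":{"moves":{"type":"array","items":{"type":"array"}},"grip_force":{"type":"number"}},"required":["moves"]}

```bash
mkdir -p pics; cat > h.py <<'E'
import numpy as np, cv2
from rig import ctrl
from scipy.spatial.transform import Rotation as Ro
def cal(n):
    c=ctrl.calibration(n); K=np.array([[c['fx'],0,c['cx']],[0,c['fy'],c['cy']],[0,0,1.]])
    return K,np.array([c['k1'],0,0,0,0.]),np.array(c['rvec'],float),np.array(c['tvec'],float)
def ray(n,uv,C=None):
    K,d,r,t=C or cal(n); R=cv2.Rodrigues(r)[0]
    p=cv2.undistortPoints(np.array(uv,float).reshape(-1,1,2),K,d).reshape(-1,2)
    v=np.c_[p,np.ones(len(p))]@R; return -R.T@t,v
def onz(n,uv,z,C=None):
    o,v=ray(n,uv,C); return o+v*((z-o[2])/v[:,2])[:,None]
def proj(n,P,C=None):
    K,d,r,t=C or cal(n); return cv2.projectPoints(np.array(P,float).reshape(-1,1,3),r,t,K,d)[0].reshape(-1,2)
def tri(a,ua,b,ub):
    o1,v1=ray(a,ua);o2,v2=ray(b,ub);v1=v1[0];v2=v2[0]
    s=np.linalg.lstsq(np.c_[v1,-v2],o2-o1,rcond=None)[0]
    p,q=o1+s[0]*v1,o2+s[1]*v2; return (p+q)/2,np.linalg.norm(p-q)
E
python3 - <<'E'
from h import *
for n in("scene","side"):cv2.imwrite(f"pics/{n}0.png",ctrl.read_camera(n)); K,d,r,t=cal(n);print(n,-cv2.Rodrigues(r)[0].T@t,K[0,0],d[0])
o=ctrl.get_obs();print(o);print(ctrl.tcp_to_tips)
E
```

```text
scene [-0.59219535 -0.66262619  0.79743353] 477.9204102962412 -0.11474010580977997
side [0.04811111 1.21901315 1.1206888 ] 619.382060753072 -0.174009607567325
{'time_s': 0.1, 'joint_positions': array([ 1.08088415e+00,  2.45760707e-01,  1.55891875e+00, -4.12431661e-06,
        1.33872261e+00, -1.74089235e-01]), 'dq': array([ 0.00039953, -0.00149713, -0.00165497,  0.00036535,  0.00052185,
       -0.00145896]), 'effort': array([-3.64252137e-04, -4.30672538e+01, -3.27130544e+01, -1.83777688e-04,
        2.80213746e-03,  3.84678572e-06]), 'tool_pos': array([0.20164881, 0.61742592, 0.25226564]), 'ee_rot': array([-3.13980989e+00, -3.09459194e-04,  2.82577039e+00]), 'contact_force': array([0.56011063, 0.20924292, 0.00480616]), 'wrist_torque': array([-0.01195666, -0.0518265 ,  0.0429324 ]), 'gripper_force': 0.0, 'opening': 0.08550876727446254}
0.022
```

View pics/scene0.png

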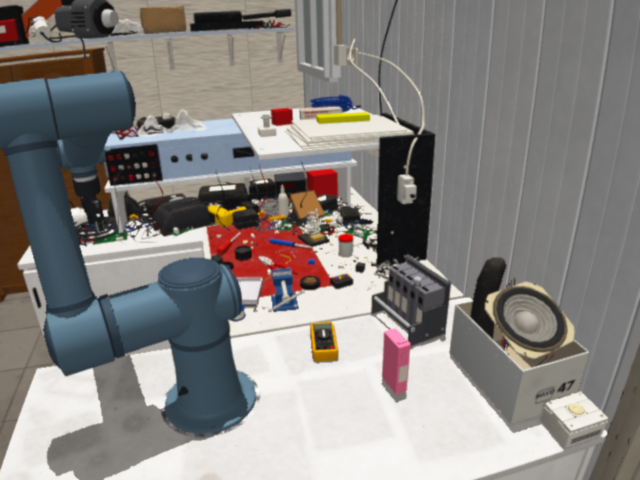

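View pics/side0.png

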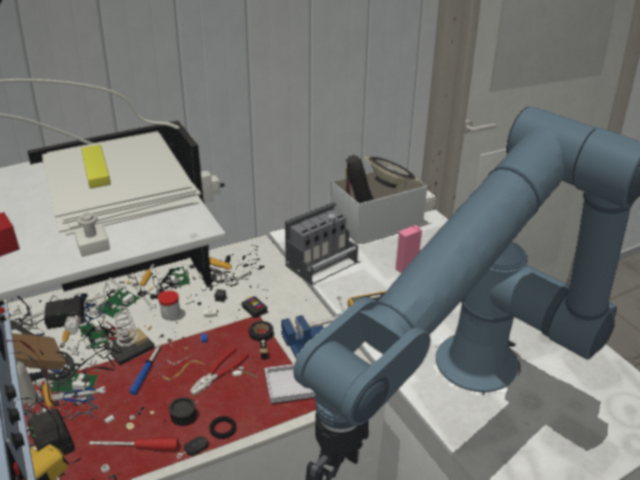

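The scene view shows the rack at about (412,300) and the tray at about (245,290), partly behind the arm. In the side view the rack is at (320,243), the tray at (295,383) and the shelf's corner near (220,235). I'll enlarge both rack regions.

```bash
python3 - <<'E'
from h import *
a=cv2.imread("pics/scene0.png")[245:355,360:460];b=cv2.imread("pics/side0.png")[195:300,270:370]
f=lambda i:cv2.resize(i,(400,440),interpolation=cv2.INTER_CUBIC)
c=cv2.imread("pics/side0.png")[350:420,250:350]
cv2.imwrite("pics/rk.png",np.hstack([cv2.resize(a,(400,440),interpolation=2),cv2.resize(b,(400,440),interpolation=2)]))
E
```

```text
(no output)
```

View pics/rk.png

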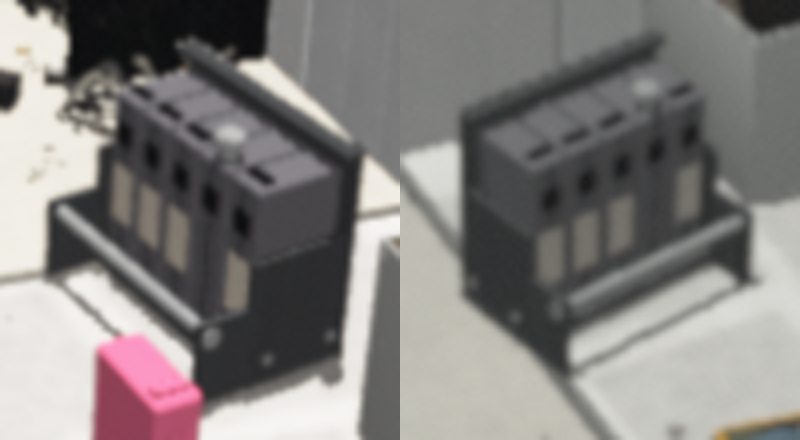

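The knob case is second from the robot's right (rack y = -34). The knob is at scene (417.5,278), side (332,216.5), and the bar ends show in both views.

```bash
python3 - <<'E'
from h import *
P={'knob':((417.5,278),(332,216.5)),'barL':((375,297.5),(312.5,266.6)),'barR':((412.5,328),(356,246.8)),'wallL':((406,256.3),(286,221.7)),'wallR':((448.7,283.7),(334.5,204.5))}
for k,(a,b) in P.items(): print(k,*tri('scene',a,'side',b))
print(onz('side',[(267,368),(276,403),(310,364)],.028))
print(tri('scene',(413,136),'side',(222,236)))
E
```

```text
knob [ 0.49145783 -0.31844458  0.16423918] 0.002189086922175951
barL [ 0.50920091 -0.19075192  0.05915993] 0.0020836953386571292
barR [ 0.41709101 -0.33933598  0.05668324] 0.0006975932477554261
wallL [ 0.60931235 -0.24311021  0.16218351] 0.005053423704946615
wallR [ 0.50780511 -0.39931082  0.15931705] 0.0029031839819032095
[[0.49454528 0.21149326 0.028     ]
 [0.43243141 0.31167659 0.028     ]
 [0.39846832 0.16412744 0.028     ]]
(array([ 0.77150867, -0.1057277 ,  0.33926713]), np.float64(0.2995013071964191))
```

```bash
cat >> h.py <<'E'
def shift(target,yawdeg=None):
    o=ctrl.get_obs();R=Ro.from_euler('xyz',o['ee_rot']).as_matrix()
    d=R.T@(np.array(target)-o['tool_pos'])*1000
    s="tcp %s shift(tool mm) %s"%(o['tool_pos'].round(4),d.round(1))
    if yawdeg is not None: s+=" roll %.1f"%(((np.degrees(o['ee_rot'][2])-yawdeg+180)%360)-180)
    print(s,'t',o['time_s'],'q6 %.2f'%o['joint_positions'][5])
E
python3 - <<'E'
from h import *
print(tri('scene',(245,153.5),'side',(222,238)))
shift([.40,0.1,.30],147.9)
E
```

```text
(array([0.54919758, 0.27482462, 0.43085747]), np.float64(0.011917696891492215))
tcp [0.2016 0.6174 0.2523] shift(tool mm) [-349.2 -430.3  -47.1] roll 14.0 t 0.1 q6 -0.17
```

>>> arm_command --moves '[[[0, 0, 0], 7, -0.1], [[0, 0, 0], 7, -0.1], [[-35, -28, 0], 0, -0.1], [[-35, -28, 0], 0, -0.1], [[-35, -28, 0], 0, -0.1], [[-35, -28, 0], 0, -0.1], [[-35, -28, 0], 0, -0.1], [[-35, -28, 0], 0, -0.1]]' --grip_force 25

```text
time_s: 0.9
tool_pos: [0.2905, 0.3622, 0.2528]
ee_rot: [-3.141, -0.0, 2.582]
contact_force: [0.9, 0.0, 1.1]
opening: 0.0389
gripper_force: 0.0
```

>>> arm_command --moves '[[[-35, -28, 0], 0, -0.1], [[-35, -28, 0], 0, -0.1], [[-35, -28, 0], 0, -0.1], [[-35, -28, 0], 0, -0.1], [[-35, -28, 0], 0, -0.1], [[-35, -28, 0], 0, -0.1], [[0, 0, 0], 0, -0.1]]'

```text
time_s: 1.6
tool_pos: [0.3803, 0.106, 0.2533]
ee_rot: [-3.141, 0.001, 2.573]
contact_force: [0.4, -0.1, -0.2]
opening: 0.0383
gripper_force: 0.0
```

```bash
python3 - <<'E'
from h import *
shift([.491,-.318,.25],147.9); print(ctrl.get_obs()['opening'])
C=cal('wrist');print(-cv2.Rodrigues(C[2])[0].T@C[3], cv2.Rodrigues(C[2])[0][2])
cv2.imwrite("pics/w1.png",ctrl.read_camera("wrist"));cv2.imwrite("pics/s1.png",ctrl.read_camera("side"));cv2.imwrite("pics/c1.png",ctrl.read_camera("scene"))
a=cv2.imread("pics/s1.png")[330:430,240:360]
b=cv2.imread("pics/c1.png")[260:330,215:305]
cv2.imwrite("pics/m1.png",np.vstack([np.hstack([cv2.resize(a,(360,300),interpolation=2),cv2.resize(b,(386,300),interpolation=2)]),np.zeros((5,746,3),np.uint8)]))
E
```

```text
tcp [0.3803 0.106  0.2533] shift(tool mm) [-321.5 -297.8    3.8] roll -0.5 t 1.6 q6 -1.02
0.03832685990414103
[0.31353453 0.15071136 0.37439251] [ 0.26026594 -0.16676899 -0.95102563]
```

View pics/m1.png

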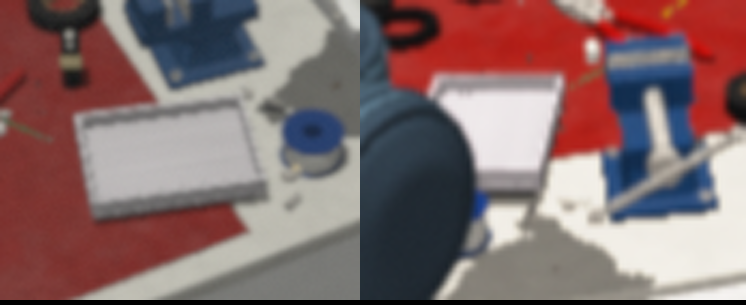

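The tray's rim corners in the side view: (265.7,368.3), (321,363.3), (329.3,390.7) and (271.7,399.3). I'll carry on to above the knob.

>>> arm_command --moves '[[[-35, -33, 0], 0, -0.1], [[-35, -33, 0], 0, -0.1], [[-35, -33, 0], 0, -0.1], [[-35, -33, 0], 0, -0.1], [[-35, -33, 0], 0, -0.1], [[-35, -33, 0], 0, -0.1], [[-35, -33, 0], 0, -0.1], [[-35, -33, 0], 0, -0.1]]'

```text
time_s: 2.55
tool_pos: [0.4773, -0.2622, 0.2529]
ee_rot: [3.141, -0.0, 2.585]
contact_force: [0.5, -0.0, -0.1]
opening: 0.0384
gripper_force: 0.0
```

>>> arm_command --moves '[[[-18, -17, 0], 0, -0.1], [[-18, -17, 0], 0, -0.1], [[0, 0, 0], 0, -0.1], [[0, 0, 0], 0, -0.1]]'

```text
time_s: 2.95
tool_pos: [0.4893, -0.3086, 0.2527]
ee_rot: [3.141, -0.001, 2.584]
contact_force: [-0.0, 0.0, -1.2]
opening: 0.0385
gripper_force: 0.0
```

```bash
python3 - <<'E'
from h import *
shift([.491,-.318,.25],147.9)
c=onz('side',[(265.7,368.3),(321,363.3),(329.3,390.7),(271.7,399.3)],.028)
print(c.round(4),c.mean(0)); print([np.linalg.norm(c[i]-c[(i+1)%4]).round(4) for i in range(4)])
C=cal('wrist'); cv2.imwrite("pics/w2.png",ctrl.read_camera("wrist"))
import pickle;pickle.dump(C,open('w2.pkl','wb'))
E
```

```text
tcp [ 0.4893 -0.3086  0.2527] shift(tool mm) [-6.4 -7.1  2.7] roll 0.1 t 2.95 q6 -1.77
[[0.4972 0.2135 0.028 ]
 [0.3733 0.1531 0.028 ]
 [0.3264 0.2351 0.028 ]
 [0.4461 0.3041 0.028 ]] [0.41073917 0.22645863 0.028     ]
[np.float64(0.1379), np.float64(0.0944), np.float64(0.1381), np.float64(0.1041)]
```

View pics/w2.png

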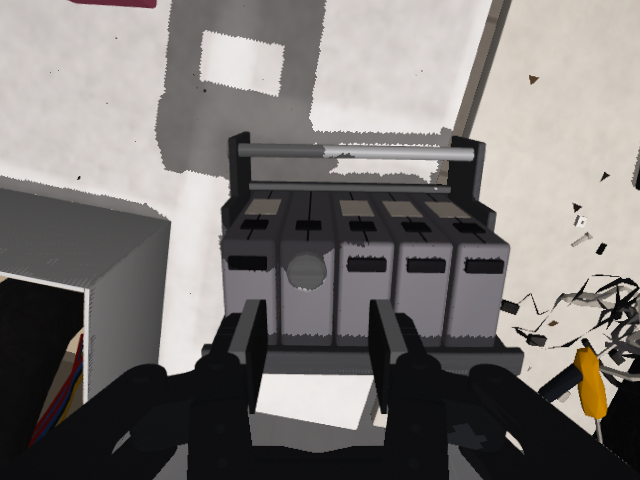

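The wrist view shows the knob's top at about (305,271), the bar from (238,149) to (475,156), and the wall's top edge from (205,350) to (520,355).

```bash
python3 - <<'E'
from h import *
import pickle;C=pickle.load(open('w2.pkl','rb'))
k=onz('w',[(305,271)],.166,C)[0];print(k)
b=onz('w',[(238,149),(475,156)],.058,C);w=onz('w',[(205,347),(520,350)],.164,C)
for p in(b,w):d=p[1]-p[0];print(np.degrees(np.arctan2(d[1],d[0])),np.linalg.norm(d))
shift([k[0],k[1],.21],147.9);shift([k[0],k[1],.175],147.9)
E
```

```text
[ 0.49182167 -0.31596629  0.166     ]
56.4163303370987 0.17714734959950035
57.016349718062614 0.18367668300118134
tcp [ 0.4891 -0.3083  0.2528] shift(tool mm) [-6.4 -5.1 42.8] roll 0.1 t 3.0 q6 -1.77
tcp [ 0.4891 -0.3083  0.2528] shift(tool mm) [-6.4 -5.1 77.8] roll 0.1 t 3.0 q6 -1.77
```

>>> arm_command --moves '[[[-6, -5.5, 15], 1, -0.1], [[0, 0, 20], 0, -0.1], [[0, 0, 15], 0, -0.1], [[0, 0, 10], 0, -0.1], [[0, 0, 8], 0, -0.1], [[0, 0, 5], 0, -0.1], [[0, 0, 3], 0, -0.1], [[0, 0, 0], 0, -0.1]]'

```text
time_s: 3.8
tool_pos: [0.4908, -0.3182, 0.1773]
ee_rot: [-3.142, 0.0, 2.564]
contact_force: [-0.4, -0.7, 0.2]
opening: 0.0381
gripper_force: 0.0
```

```bash
python3 - <<'E'
from h import *
shift([.4918,-.3165,.175],147)
cv2.imwrite("pics/w3.png",ctrl.read_camera("wrist"))
E
```

```text
tcp [ 0.4908 -0.3182  0.1773] shift(tool mm) [0.1 2.  2.3] roll -0.1 t 3.8 q6 -1.76
```

View pics/w3.png

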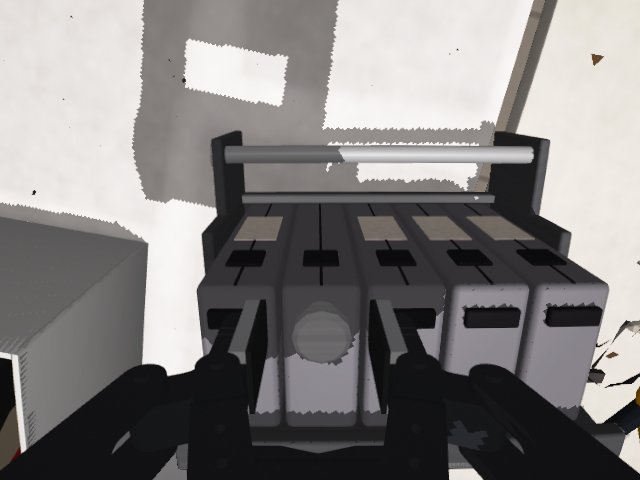

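The knob at (322,338) is centred between the pads, so I'll grip it.

>>> arm_command --moves '[[[0, 0, 1.5], 0, -0.6], [[0, 0, 0], 0, -1], [[0, 0, 0], 0, -1], [[0, 0, 0], 0, -1], [[0, 0, 0], 0, -1]]' --grip_force 25

```text
time_s: 4.35
tool_pos: [0.491, -0.3184, 0.1764]
ee_rot: [-3.141, 0.001, 2.564]
contact_force: [0.2, -0.7, 3.6]
opening: 0.0202
gripper_force: 24.5
```

>>> arm_command --moves '[[[4, 0, -0.3], 0, -1], [[5, 0, -0.2], 0, -1], [[5, 0, 0], 0, -1], [[6, 0, 0.2], 0, -1], [[7, 0, 0.4], 0, -1], [[0, 0, 0], 0, -1]]'

```text
time_s: 4.95
tool_pos: [0.4674, -0.3029, 0.1758]
ee_rot: [-3.141, -0.0, 2.564]
contact_force: [1.3, 0.9, 3.7]
opening: 0.0204
gripper_force: 24.8
```

```bash
python3 - <<'E'
from h import *
cv2.imwrite("pics/w4.png",ctrl.read_camera("wrist"))
E
```

```text
(no output)
```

View pics/w4.png

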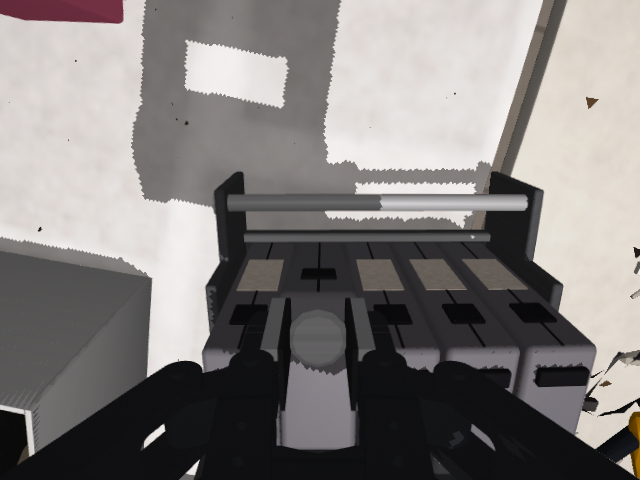

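The knob case is tilting with the knob at (318,338) firmly between the pads, and its neighbours are upright. I'll continue the arc.

>>> arm_command --moves '[[[6.5, 0, 0.7], 0, -1], [[7, 0, 1.1], 0, -1], [[6.6, 0, 1.3], 0, -1], [[6.6, 0, 1.6], 0, -1], [[6.5, 0, 1.9], 0, -1], [[6.4, 0, 2.1], 0, -1], [[6.3, 0, 2.5], 0, -1], [[6.2, 0, 2.7], 0, -1]]'

```text
time_s: 5.8
tool_pos: [0.4238, -0.2744, 0.161]
ee_rot: [3.141, -0.001, 2.564]
contact_force: [1.6, -1.5, -1.9]
opening: 0.0203
gripper_force: 24.7
```

>>> arm_command --moves '[[[6.1, 0, 3], 0, -1], [[5.9, 0, 3.3], 0, -1], [[4, 0, 2.4], 0, -1], [[0, 0, 0], 0, -1]]'

```text
time_s: 6.2
tool_pos: [0.4105, -0.2657, 0.1526]
ee_rot: [3.141, -0.001, 2.564]
contact_force: [0.3, -0.3, -1.2]
opening: 0.02
gripper_force: 24.7
```

>>> arm_command --moves '[[[1.6, 0, 1.1], 0, -1], [[1.6, 0, 1.1], 0, -1], [[0, 0, 0], 0, -1]]'

```text
time_s: 6.5
tool_pos: [0.4086, -0.2647, 0.1513]
ee_rot: [-3.141, 0.001, 2.564]
contact_force: [0.7, 0.0, 1.1]
opening: 0.0202
gripper_force: 24.8
```

>>> arm_command --moves '[[[1.6, 0, 1.1], 0, -1], [[1.6, 0, 1.1], 0, -1], [[0, 0, 0], 0, -1]]'

```text
time_s: 6.8
tool_pos: [0.4055, -0.2627, 0.1487]
ee_rot: [-3.141, -0.0, 2.564]
contact_force: [0.9, -0.6, 1.1]
opening: 0.0201
gripper_force: 24.9
```

```bash
python3 - <<'E'
from h import *
a=ctrl.read_camera("scene")[245:355,350:460];b=ctrl.read_camera("side")[195:300,270:370];w=cv2.resize(ctrl.read_camera("wrist"),(400,300))
m=np.hstack([cv2.resize(a,(400,300),interpolation=2),cv2.resize(b,(400,300),interpolation=2)])
cv2.imwrite("pics/lean.png",np.vstack([m,np.hstack([w,w*0])]))
E
```

```text
(no output)
```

View pics/lean.png

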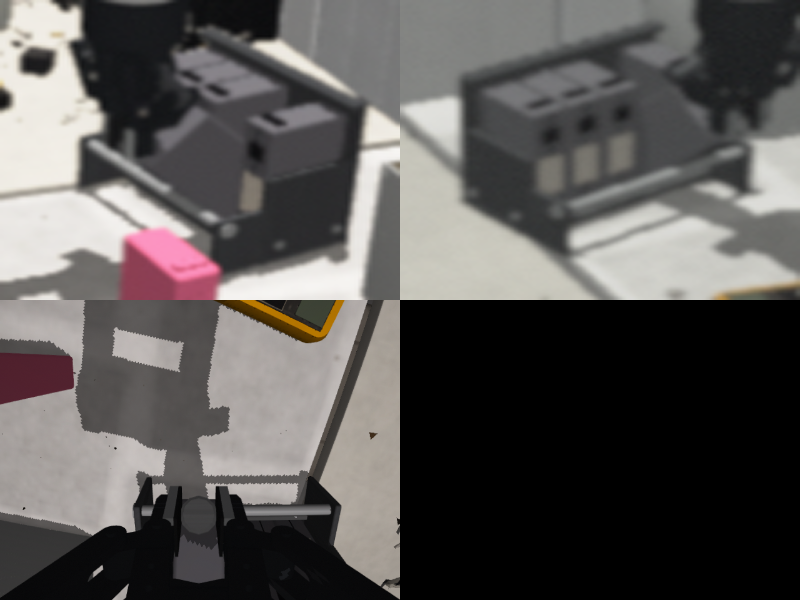

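The case leans on the front bar with its neighbours upright. I'll let go briefly so it rests there, then grip again.

>>> arm_command --moves '[[[0, 0, 0], 0, -0.4], [[0, 0, 0], 0, -0.4], [[0, 0, 0], 0, -0.4], [[0, 0, 0], 0, -0.4], [[0, 0, 0], 0, -1], [[0, 0, 0], 0, -1], [[0, 0, 0], 0, -1], [[0, 0, 0], 0, -1]]' --grip_force 35

```text
time_s: 7.75
tool_pos: [0.4056, -0.2626, 0.1487]
ee_rot: [3.142, -0.0, 2.564]
contact_force: [-1.0, 1.5, 0.9]
opening: 0.02
gripper_force: 34.1
```

>>> arm_command --moves '[[[0, 0, -5], 0, -1], [[0, 0, -8], 0, -1], [[-4, 0, -10], 0, -1], [[-7, 0, -11], 0, -1], [[-8, 0, -12], 0, -1], [[-8, 0, -12], 0, -1], [[-8, 0, -12], 0, -1], [[-8, 0, -12], 0, -1]]'

```text
time_s: 8.55
tool_pos: [0.4424, -0.2866, 0.2318]
ee_rot: [-3.142, 0.0, 2.564]
contact_force: [0.3, 0.0, -2.9]
opening: 0.0195
gripper_force: 34.4
```

>>> arm_command --moves '[[[-4, 0, -12], 0, -1], [[0, 0, -12], 0, -1], [[0, 0, -8], 0, -1], [[0, 0, 0], 0, -1], [[0, 0, 0], 0, -1]]'

```text
time_s: 9.05
tool_pos: [0.4448, -0.2882, 0.2625]
ee_rot: [3.142, -0.0, 2.564]
contact_force: [0.1, -0.4, -3.6]
opening: 0.0192
gripper_force: 34.4
```

```bash
python3 - <<'E'
from h import *
a=ctrl.read_camera("scene")[225:345,350:460];b=ctrl.read_camera("side")[175:295,270:380]
cv2.imwrite("pics/lift.png",np.hstack([cv2.resize(a,(400,436),interpolation=2),cv2.resize(b,(400,436),interpolation=2)]))
E
```

```text
(no output)
```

View pics/lift.png

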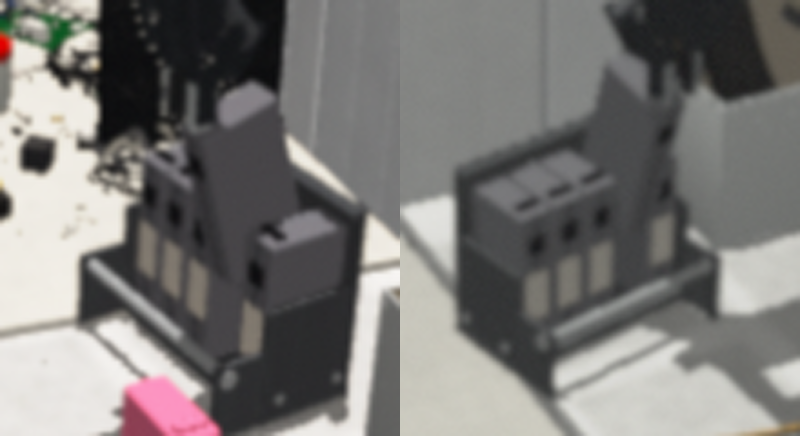

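The case hangs from the knob, leaning slightly forward, and the other four still stand in the rack. The pink look-alike is near the exit path, so I'll locate it first.

```bash
python3 - <<'E'
from h import *
print(onz('scene',[(387,385),(402,398),(410,390)],0), onz('side',[(398,270),(420,230)],.14))
print('meter',onz('scene',[(315,355),(335,358),(330,322)],0.02))
shift([.38,-.2,.29])
E
```

```text
[[ 2.44011027e-01 -3.43202852e-01  0.00000000e+00]
 [ 2.19370309e-01 -3.91541627e-01 -1.11022302e-16]
 [ 2.53327460e-01 -3.98369384e-01  0.00000000e+00]] [[ 0.25007454 -0.14399437  0.14      ]
 [ 0.22902787 -0.36703202  0.14      ]]
meter [[ 0.23942421 -0.14525334  0.02      ]
 [ 0.25320644 -0.19600575  0.02      ]
 [ 0.38672345 -0.1074634   0.02      ]]
tcp [ 0.4446 -0.288   0.2619] shift(tool mm) [102.2  38.4 -27.9] t 9.15 q6 -1.78
```

>>> arm_command --moves '[[[6, 0, -4], 0, -1], [[10, 0, -4], 0, -1], [[12, 0, -4], 0, -1], [[14, 0, -4], 0, -1], [[14, 0, -4], 0, -1], [[12, 0, -3], 0, -1], [[10, 0, 0], 0, -1], [[6, 0, 0], 0, -1]]' --grip_force 30

```text
time_s: 9.95
tool_pos: [0.3739, -0.2419, 0.2858]
ee_rot: [-3.141, 0.0, 2.564]
contact_force: [0.4, 0.1, -3.3]
opening: 0.019
gripper_force: 34.3
```

>>> arm_command --moves '[[[0, 10, 0], 0, -1], [[0, 18, 0], 0, -1], [[0, 20, 0], 0, -1], [[0, 20, 0], 0, -1], [[0, 20, 0], 0, -1], [[0, 20, 0], 0, -1], [[0, 15, 0], 0, -1], [[0, 8, 0], 0, -1]]' --grip_force 25

```text
time_s: 10.75
tool_pos: [0.447, -0.1313, 0.2854]
ee_rot: [3.141, -0.001, 2.566]
contact_force: [0.5, -0.3, -2.4]
opening: 0.0193
gripper_force: 34.7
```

```bash
python3 - <<'E'
from h import *
shift([.411,.226,.27],208);print(ctrl.get_obs()['contact_force'],ctrl.get_obs()['opening'])
E
```

```text
tcp [ 0.447  -0.1313  0.2854] shift(tool mm) [224.8 280.1  15.7] roll -61.0 t 10.75 q6 -1.53
[ 0.46504315 -0.27620578 -2.41957197] 0.019282864558078466
```

>>> arm_command --moves '[[[8, 9, 0], 0, -1], [[14, 16, 0], 0, -1], [[16, 18, 0], 0, -1], [[16, 18, 0], 0, -1], [[16, 18, 0], 0, -1], [[16, 18, 0], 0, -1], [[16, 18, 0], 0, -1], [[16, 18, 0], 0, -1]]' --grip_force 20

```text
time_s: 11.55
tool_pos: [0.4193, 0.0442, 0.2856]
ee_rot: [3.141, -0.0, 2.563]
contact_force: [0.2, -0.4, -3.2]
opening: 0.0196
gripper_force: 34.6
```

>>> arm_command --moves '[[[16, 18, 0], 0, -1], [[16, 18, 0], 0, -1], [[16, 18, 0], 0, -1], [[16, 18, 0], 0, -1], [[16, 18, 0], 0, -1], [[16, 18, 0], 0, -1], [[13, 14, 0], 0, -1], [[7, 7, 0], 0, -1]]'

```text
time_s: 12.35
tool_pos: [0.3925, 0.2157, 0.2856]
ee_rot: [3.141, -0.001, 2.565]
contact_force: [-0.4, 0.1, -2.8]
opening: 0.0197
gripper_force: 34.6
```

>>> arm_command --moves '[[[0, 0, 0], -5, -1], [[0, 0, 0], -8, -1], [[0, 0, 0], -8, -1], [[0, 0, 0], -8, -1], [[0, 0, 0], -8, -1], [[0, 0, 0], -8, -1], [[0, 0, 0], -8, -1], [[0, 0, 0], -8, -1]]'

```text
time_s: 13.15
tool_pos: [0.3931, 0.214, 0.2856]
ee_rot: [-3.141, -0.0, -2.65]
contact_force: [-0.2, 0.2, -3.0]
opening: 0.0196
gripper_force: 34.7
```

```bash
python3 - <<'E'
from h import *
shift([.3916,.2157,.25],208);print(ctrl.get_obs()['contact_force'],ctrl.get_obs()['opening'],ctrl.get_obs()['gripper_force'])
a=ctrl.read_camera("side");b=ctrl.read_camera("scene");w=ctrl.read_camera("wrist")
cv2.imwrite("pics/t1.png",np.vstack([np.hstack([cv2.resize(a[270:430,220:380],(400,400),interpolation=2),cv2.resize(b[180:340,200:360],(400,400),interpolation=2)]),np.hstack([cv2.resize(w,(266,200)),np.zeros((200,534,3),np.uint8)])]))
E
```

```text
tcp [0.3931 0.214  0.2856] shift(tool mm) [ 0.5  2.2 35.6] roll 0.2 t 13.15 q6 -1.82
[-0.22655683  0.23629437 -3.02597772] 0.019571800447328046 34.67607021331787
```

View pics/t1.png

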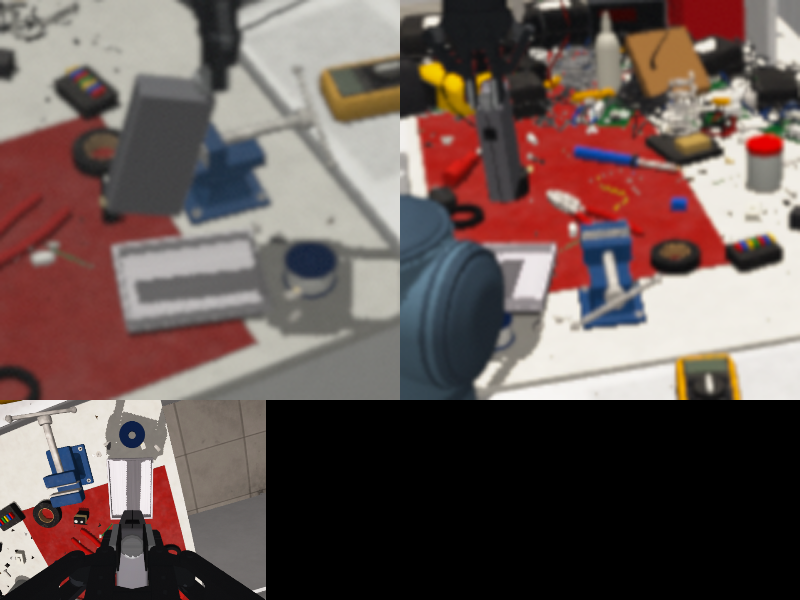

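The case hangs upright-ish over the tray (side view: top about (275–305,301–309), bottom (264–296,352–356)), and the shadow lies inside the tray. I'll work out its tilt from those corners.

```bash
cat >> h.py <<'E'
def corners(t,tcp,yaw):
    t=np.radians(t);d=np.array([np.cos(yaw),np.sin(yaw),0]);n=np.array([np.sin(yaw),-np.cos(yaw),0])
    k=np.array(tcp)-[0,0,.0139]
    return np.array([k+d*(f*np.cos(t)+u*np.sin(t))/1e3+[0,0,(u*np.cos(t)-f*np.sin(t))/1e3]+n*.016 for f,u in((-57,-14.5),(13,-14.5),(13,-154.5),(-57,-154.5))])
E
python3 - <<'E'
from h import *
o=ctrl.get_obs()
m=np.array([(275.2,300.5),(304.8,308.8),(296,356),(264,352)])
for t in(-15,-10,-5,0,5,10,15,20):
    p=proj('side',corners(t,o['tool_pos'],o['ee_rot'][2]));e=p-m
    ed=lambda q:np.degrees(np.arctan2(*(q[3]-q[0])[::-1])).round(1),np.degrees(np.arctan2(*(q[2]-q[1])[::-1])).round(1)
    f=lambda q:[np.degrees(np.arctan2(*(q[b]-q[a])[::-1])).round(1) for a,b in((0,3),(1,2))]
    print(t,p.round(0).tolist(),np.abs(e).mean().round(1),f(p),f(m))
E
```

```text
Traceback (most recent call last):
NameError: name 'q' is not defined
```

```bash
python3 - <<'E'
from h import *
o=ctrl.get_obs()
m=np.array([(275.2,300.5),(304.8,308.8),(296,356),(264,352)])
f=lambda q:[np.degrees(np.arctan2(*(q[b]-q[a])[::-1])).round(1) for a,b in((0,3),(1,2))]
for t in(-15,-10,-5,0,5,10,15,20):
    p=proj('side',corners(t,o['tool_pos'],o['ee_rot'][2]))
    print(t,p.round(0).tolist(),np.abs(p-m).mean().round(1),f(p),f(m))
E
```

```text
-15 [[283.0, 317.0], [314.0, 307.0], [329.0, 351.0], [300.0, 360.0]] 14.6 [np.float64(68.6), np.float64(70.9)] [np.float64(102.3), np.float64(100.6)]
-10 [[282.0, 315.0], [313.0, 308.0], [323.0, 353.0], [294.0, 360.0]] 12.5 [np.float64(75.1), np.float64(77.5)] [np.float64(102.3), np.float64(100.6)]
-5 [[281.0, 314.0], [313.0, 308.0], [318.0, 354.0], [288.0, 360.0]] 10.4 [np.float64(81.6), np.float64(84.0)] [np.float64(102.3), np.float64(100.6)]
0 [[281.0, 312.0], [312.0, 309.0], [312.0, 356.0], [282.0, 359.0]] 8.3 [np.float64(88.1), np.float64(90.4)] [np.float64(102.3), np.float64(100.6)]
5 [[280.0, 310.0], [312.0, 309.0], [306.0, 356.0], [276.0, 358.0]] 6.4 [np.float64(94.5), np.float64(96.6)] [np.float64(102.3), np.float64(100.6)]
10 [[280.0, 309.0], [311.0, 310.0], [301.0, 357.0], [271.0, 356.0]] 4.5 [np.float64(100.7), np.float64(102.7)] [np.float64(102.3), np.float64(100.6)]
15 [[280.0, 307.0], [310.0, 310.0], [295.0, 357.0], [265.0, 354.0]] 2.9 [np.float64(106.7), np.float64(108.5)] [np.float64(102.3), np.float64(100.6)]
20 [[280.0, 305.0], [310.0, 310.0], [289.0, 357.0], [260.0, 352.0]] 3.3 [np.float64(112.4), np.float64(114.1)] [np.float64(102.3), np.float64(100.6)]
```

>>> arm_command --moves '[[[9, 1, 5], 0, -1], [[9, 1, 15], 0, -1], [[9, 0, 18], 0, -1], [[0, 0, 18], 0, -1], [[0, 0, 16], 0, -1], [[0, 0, 12], 0, -1], [[0, 0, 7], 0, -1], [[0, 0, 3], 0, -1]]'

```text
time_s: 14.1
tool_pos: [0.368, 0.2035, 0.191]
ee_rot: [3.141, -0.001, -2.655]
contact_force: [-0.2, -0.1, -2.7]
opening: 0.0197
gripper_force: 34.5
```

>>> arm_command --moves '[[[0, 0, 0], 0, -0.9], [[0, 0, 0], 0, -0.8], [[0, 0, 0], 0, -0.7], [[0, 0, 0], 0, -0.7]]' --grip_force 20

```text
time_s: 14.5
tool_pos: [0.3687, 0.2037, 0.1922]
ee_rot: [-3.141, 0.001, -2.655]
contact_force: [-0.8, -0.8, -3.2]
opening: 0.0198
gripper_force: 34.5
```

```bash
python3 - <<'E'
from h import *
o=ctrl.get_obs();print(o['wrist_torque'],o['tool_pos'])
g=cv2.cvtColor(ctrl.read_camera("side"),cv2.COLOR_BGR2GRAY);cv2.imwrite("pics/s5.png",g)
for t in(0,5,10,15):print(t,proj('side',corners(t,o['tool_pos'],o['ee_rot'][2])).round(0).tolist())
x0,y0=250,325
L=cv2.HoughLinesP(cv2.Canny(g[y0:425,x0:360],30,80),1,np.pi/360,12,minLineLength=18,maxLineGap=3)
for l in L[:,0]:
    a=np.degrees(np.arctan2(l[3]-l[1],l[2]-l[0]))%180
    if 70<a<125: print((l+[x0,y0,x0,y0]).tolist(),a.round(1))
E
```

```text
[-0.07508255  0.19013499  0.00452561] [0.36873501 0.20370441 0.19221428]
0 [[293.0, 343.0], [324.0, 340.0], [323.0, 383.0], [294.0, 386.0]]
5 [[293.0, 342.0], [323.0, 340.0], [317.0, 384.0], [289.0, 385.0]]
10 [[293.0, 340.0], [323.0, 341.0], [312.0, 384.0], [283.0, 384.0]]
15 [[292.0, 338.0], [322.0, 341.0], [306.0, 384.0], [278.0, 382.0]]
[264, 369, 272, 405] 77.5
[306, 383, 314, 356] 106.5
```

>>> arm_command --moves '[[[0, 0, 4], 0, -1], [[0, 0, 3], 0, -1], [[0, 0, 1], 0, -1], [[0, 0, 0], 0, -1]]'

```text
time_s: 14.95
tool_pos: [0.3681, 0.2036, 0.1832]
ee_rot: [3.141, -0.001, -2.654]
contact_force: [-0.2, -0.9, -2.4]
opening: 0.0196
gripper_force: 34.5
```

>>> arm_command --moves '[[[0, 0, 1], 0, -1], [[0, 0, 1], 0, -1], [[0, 0, 0], 0, -1]]'

```text
time_s: 15.25
tool_pos: [0.3684, 0.2036, 0.1816]
ee_rot: [-3.142, -0.0, -2.654]
contact_force: [-0.7, -0.6, -3.1]
opening: 0.0193
gripper_force: 34.6
```

>>> arm_command --moves '[[[0, 0, 1], 0, -1], [[0, 0, 1], 0, -1], [[0, 0, 0], 0, -1]]'

```text
time_s: 15.55
tool_pos: [0.3697, 0.204, 0.1814]
ee_rot: [-3.141, 0.003, -2.655]
contact_force: [-0.1, -0.9, 5.5]
opening: 0.0196
gripper_force: 35.1
```

>>> arm_command --moves '[[[0, 0, 1], 0, -1], [[0, 0, 0], 0, -1]]'

```text
time_s: 15.75
tool_pos: [0.3703, 0.2041, 0.1814]
ee_rot: [-3.14, 0.005, -2.655]
contact_force: [-1.8, -0.1, 10.1]
opening: 0.0195
gripper_force: 35.4
```

>>> arm_command --moves '[[[0, 0, -1.5], 0, -1], [[-3, 0, -0.5], 0, -1], [[-3, 0, -0.4], 0, -1], [[-3, 0, -0.4], 0, -1], [[0, 0, 0], 0, -1]]'

```text
time_s: 16.25
tool_pos: [0.3773, 0.2081, 0.1823]
ee_rot: [-3.141, 0.002, -2.655]
contact_force: [-1.3, -0.7, 5.8]
opening: 0.0195
gripper_force: 34.8
```

```bash
cat > tilt.py <<'E'
from h import *
o=ctrl.get_obs();print(o['tool_pos'],o['contact_force'])
g=cv2.cvtColor(ctrl.read_camera("side"),cv2.COLOR_BGR2GRAY)
for t in(0,5,10,15):
    p=proj('side',corners(t,o['tool_pos'],o['ee_rot'][2]));print(t,p.round(0).tolist(),[np.degrees(np.arctan2(*(p[b]-p[a])[::-1])).round(1) for a,b in((0,3),(1,2))])
x0,y0=250,325
L=cv2.HoughLinesP(cv2.Canny(g[y0:425,x0:360],30,80),1,np.pi/360,12,minLineLength=16,maxLineGap=3)
for l in L[:,0]:
    a=np.degrees(np.arctan2(l[3]-l[1],l[2]-l[0]))%180
    if 70<a<125: print((l+[x0,y0,x0,y0]).tolist(),a.round(1))
E
python3 tilt.py
```

```text
[0.37730078 0.20812404 0.18228526] [-1.2890245  -0.73228758  5.83737171]
0 [[289.0, 347.0], [320.0, 344.0], [319.0, 386.0], [290.0, 390.0]] [np.float64(88.6), np.float64(90.9)]
5 [[289.0, 345.0], [319.0, 344.0], [313.0, 387.0], [285.0, 389.0]] [np.float64(95.2), np.float64(97.4)]
10 [[288.0, 344.0], [318.0, 344.0], [308.0, 388.0], [279.0, 387.0]] [np.float64(101.7), np.float64(103.7)]
15 [[288.0, 342.0], [318.0, 345.0], [302.0, 388.0], [274.0, 386.0]] [np.float64(107.8), np.float64(109.7)]
[307, 376, 312, 356] 104.0
[264, 368, 271, 405] 79.3
[322, 353, 323, 336] 93.4
[358, 388, 358, 368] 90.0
[267, 367, 272, 392] 78.7
```

The case is pivoting upright about its lower edge as planned (about 14° down to 10.5°).

>>> arm_command --moves '[[[-3, 0, -0.5], 0, -1], [[-4, 0, -0.4], 0, -1], [[-4, 0, -0.2], 0, -1], [[-4, 0, 0], 0, -1], [[0, 0, 0], 0, -1]]'

```text
time_s: 16.8
tool_pos: [0.3902, 0.2151, 0.1828]
ee_rot: [3.142, 0.001, -2.655]
contact_force: [-0.9, -0.3, 5.1]
opening: 0.0194
gripper_force: 33.4
```

```bash
python3 tilt.py
```

```text
[0.39021136 0.2151302  0.18277109] [-0.86724576 -0.30109661  5.12038046]
0 [[283.0, 348.0], [313.0, 344.0], [313.0, 387.0], [284.0, 390.0]] [np.float64(88.1), np.float64(90.4)]
5 [[282.0, 346.0], [313.0, 345.0], [307.0, 388.0], [279.0, 389.0]] [np.float64(94.8), np.float64(97.0)]
10 [[282.0, 344.0], [312.0, 345.0], [302.0, 388.0], [273.0, 388.0]] [np.float64(101.2), np.float64(103.3)]
15 [[282.0, 343.0], [311.0, 345.0], [296.0, 388.0], [268.0, 386.0]] [np.float64(107.4), np.float64(109.3)]
[264, 369, 272, 405] 77.5
[267, 367, 272, 392] 78.7
```

>>> arm_command --moves '[[[-3, 0, 0], 0, -1], [[-3, 0, 0], 0, -1], [[-3, 0, 0.1], 0, -1], [[0, 0, 0], 0, -1]]'

```text
time_s: 17.25
tool_pos: [0.3978, 0.2192, 0.1825]
ee_rot: [3.141, -0.0, -2.655]
contact_force: [-1.2, 0.5, 5.2]
opening: 0.0196
gripper_force: 32.4
```

```bash
sed -i 's/30,80),1,np.pi\/360,12,minLineLength=16/15,45),1,np.pi\/360,10,minLineLength=14/; s/70<a<125/82<a<125/' tilt.py; python3 tilt.py
```

```text
[0.39777392 0.21921532 0.18247925] [-1.18627968  0.4684404   5.23450995]
0 [[279.0, 348.0], [310.0, 345.0], [309.0, 387.0], [281.0, 391.0]] [np.float64(87.8), np.float64(90.1)]
5 [[278.0, 347.0], [309.0, 345.0], [304.0, 388.0], [275.0, 390.0]] [np.float64(94.5), np.float64(96.7)]
10 [[278.0, 345.0], [308.0, 346.0], [298.0, 389.0], [270.0, 389.0]] [np.float64(101.0), np.float64(103.0)]
15 [[278.0, 343.0], [308.0, 346.0], [293.0, 389.0], [265.0, 387.0]] [np.float64(107.2), np.float64(109.1)]
[263, 329, 265, 352] 85.0
[275, 367, 276, 387] 87.1
[305, 388, 305, 373] 90.0
```

The case's side edges now read 87° and 90°, as predicted for 0° tilt, so it stands upright. I'll release it.

>>> arm_command --moves '[[[0, 0, -0.3], 0, -0.45], [[0, 0, 0], 0, -0.35], [[0, 0, 0], 0, -0.2], [[0, 0, 0], 0, -0.1], [[0, 0, 0], 0, -0.1]]'

```text
time_s: 17.8
tool_pos: [0.3974, 0.219, 0.1826]
ee_rot: [3.142, -0.0, -2.655]
contact_force: [-0.5, -0.7, -0.5]
opening: 0.0384
gripper_force: 0.0
```

```bash
python3 tilt.py|tail -4
```

```text
15 [[278.0, 343.0], [308.0, 346.0], [293.0, 389.0], [265.0, 387.0]] [np.float64(107.2), np.float64(109.1)]
[310, 346, 312, 328] 96.3
[305, 370, 305, 385] 90.0
[275, 366, 275, 380] 90.0
```

>>> arm_command --moves '[[[0, 0, -4], 0, -0.1], [[0, 0, -10], 0, -0.1], [[0, 0, -15], 0, -0.1], [[0, 0, -18], 0, -0.1], [[0, 0, -15], 0, -0.1], [[0, 0, 0], 0, -0.1]]'

```text
time_s: 18.45
tool_pos: [0.3991, 0.2195, 0.2481]
ee_rot: [-3.14, 0.006, -2.654]
contact_force: [-0.0, -0.5, 0.3]
opening: 0.0383
gripper_force: 0.0
```

```bash
python3 tilt.py|tail -4; python3 - <<'E'
from h import *
# base footprint vs tray corners (case stands at these pixels)
print(onz('side',[(275,388),(305,385)],.014))
print(onz('side',[(275,346),(305,342)],.154))
c=ctrl.read_camera("side");d=cv2.absdiff(c,cv2.imread("pics/side0.png"))[195:300,270:370].max(2);ys,xs=np.where(d>40);print(len(xs),(xs.min()+270,xs.max()+270,ys.min()+195,ys.max()+195) if len(xs) else 0)
E
```

```text
10 [[277.0, 323.0], [308.0, 324.0], [298.0, 369.0], [268.0, 369.0]] [np.float64(100.6), np.float64(102.7)]
15 [[277.0, 321.0], [307.0, 324.0], [292.0, 369.0], [263.0, 367.0]] [np.float64(106.7), np.float64(108.6)]
[260, 351, 268, 326] 107.7
[305, 378, 305, 358] 90.0
[[0.45687091 0.25575278 0.014     ]
 [0.39148893 0.22314349 0.014     ]]
[[0.45186406 0.25625323 0.154     ]
 [0.3916102  0.2216554  0.154     ]]
2616 (np.int64(278), np.int64(369), np.int64(195), np.int64(299))
```

```bash
python3 - <<'E'
from h import *
for n,r,f in(("scene",(245,355,360,460),"pics/c1.png"),):
    c=ctrl.read_camera(n);d=cv2.absdiff(c,cv2.imread(f))[r[0]:r[1],r[2]:r[3]].max(2)
    k,l,s,ce=cv2.connectedComponentsWithStats((d>35).astype(np.uint8))
    print([(x+[r[2],r[0],0,0,0]).tolist() for x in s[1:] if x[4]>8])
    P=lambda x,y,z:None
E
```

```text
[[415, 276, 20, 11, 116], [411, 291, 4, 7, 20]]
```

In the scene view, the only change in the rack is the empty slot, so I'll hand in.

```bash
python3 -c "
from rig import ctrl
print(ctrl.finish_job())"
```

```text
the job is handed in; nothing more can be done
None
```

The knob case was tipped onto the front bar, lifted out and set down standing upright inside the tray; the other four cases are still standing in the rack, and the job is handed in at about 18.5 s (verdict not shown).

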